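Trip test of the bench power unit's earth-leakage switch

ROBOT

A 6-joint arm with a two-finger parallel gripper is mounted at the origin on a cart in front of the work surface, level with it; the furniture and walls round the work are solid. World frame = base frame: x ahead of the robot, y to its left, z up, the work surface at z = 0. Lengths are in m, angles in rad, forces in N, time in s.
With the tool pointing down it reaches from about 0.25 to 0.725 m from the base axis. Payload 4 kg.
Tool frame: the origin (TCP) lies midway between the tips of the shut fingers; the grasp point (between the pads) lies bot.tcp_to_grasp behind it (bot.tcp_to_grasp is the distance from the TCP to the grasp point, in m); z points along the fingers, y is the line along which they close (so a half turn about z gives the same grasp; the last joint's range is limited). The gripper opens to 85 mm and grips with 20 to 120 N. Pads are 22 mm wide; open, the fingers measure 114 mm over their backs; the gripper's body (76 mm by 85 mm) begins 54 mm behind the grasp point. The pads swing forward as they close: fully open they stand 13 mm farther back than shut.
Start: joints at [-1.288, 0.241, 0.005, 1.335, 0, 1.571], TCP at [0.14, -0.48, 0.231] pointing down, gripper open.
Joint ranges: [-2.72, 2.72], [-1.05, 1.87], [-1.09, 1.28], [-1.99, 2.15], [-1.42, 1.44], [-3.14, 3.14]. Speed limits (rad/s): [2.79, 2.79, 3.14, 3.14, 3.14, 3.14].

INTERFACE

Orientations are given as a unit quaternion [x, y, z, w].
In Python, from workcell import readout, camera, bot gives the robot as it stands. The module is installed in compiled form; this text tells all that it offers.
- The arm moves only by the tool jog_arm, never from a script. Its argument "motion" is a list of rows, each an object of numbers: "x", "y", "z": the shift along the tool's x, y, z in mm; "spin": the turn about the tool's z in degrees; "fingers": the closure, from -1 (fully open) to 1 (shut). A call has 1 to 8 rows; each row is the pose to reach, as a shift and turn from the pose commanded when the call began, along the tool's axes at that moment; what a row does not reach only later rows make up. A row lasts 1/8 s, in which the tool goes at most 62.5 mm and 10.7 degrees, less where a joint would pass 70% of its speed; a pose out of reach is approached as far as the arm can. A call with a gripper value outside its range is refused whole. The fingers move at their own pace and stop on an object; the grip force is fixed at half the most. Time passes only in rows, so rows that repeat a pose let the fingers close. It gives the time, the measured TCP pose, the force, the opening and the grip force at its end, in the units of the state.
- readout.get_obs(): the state, without advancing time (a new reading comes with each control period).
- camera(name): name is "scene" or "top" or "wrist"; returns a dict with "pixels" (480x640x3 uint8, red, green, blue), "K" (3x3 intrinsics, pixels), "rvec" (rotation vector, rad) and "tvec" (3), from world to camera coordinates, as OpenCV has them. Camera axes: x right, y down, z forward; pixel columns grow to the right and rows downward; lengths in m; the calibration is good to about 2 mm. A picture is of the moment at which its call begins. There is no depth.
- bot.job_done(): hands the job in; it is judged then, once.
The state is a dict: "clock": time; "joint_pos": joint angles; "joint_vel": joint speeds; "tau": joint torques, N m; "eef_pos": TCP position; "tool_rot": TCP orientation; "ft_force": force on the tool from outside, world axes, zero at the start; "ft_torque": the same for the moment, N m; "grip_width": finger opening in m; "grasp_force": force on a finger pad.
Only numpy, scipy, OpenCV 4.12 (cv2) and the standard library are available. Lean on these libraries where they do the work, as an engineer would, in place of code of your own. Each camera call takes 0.05 s, during which the arm holds its last target. There are 200 camera calls.

TASK

Do the routine trip test on the bench power unit: press the test button of the earth-leakage switch so that its lever drops, then lift that lever back until it stands latched fully up again. Finish by sliding the clear shutter fully shut over the button; leave the two neighbouring breakers on and do not disturb the tools lying beside the unit.

Things in the scene. Friction and masses are not known exactly. Their poses are not given: they have to be found in the camera images.
- unit: fixed bench power unit, dark grey, a box 172 (x) x 216 (y) x 45 mm high; origin at the centre of its underside on the worktop; +x to its back (cable glands), -x to its front. Three white modules stand on its deck side by side at y = +60, 0, -60 mm, in any order; each has a dark grey lever, only the earth-leakage switch has a round button. Aluminium rails at y = +-100 mm (top 82 mm up) carry the shutter
- rcd_button_top (a point): centre of the top face of the earth-leakage switch's test button: round, 22 mm across, light grey, 73 mm above the worktop when up, 16 mm above the module's front step, at x = -12 mm of the unit; pressed straight down, travel 9.5 mm. The open shutter parks in front of it
- rcd_button (a joint): travel of the test button in m: 0 up, 0.0095 fully down; spring return. It takes about 4 N at first and the lever trips after about 8 mm, so press it right down; it rises by itself
- rcd_lever (a joint): angle of the earth-leakage switch's lever in rad: 0 = fully up (standing, leaning 20 deg to the back of the unit), 1.047 = dropped (leaning 40 deg to the front). It snaps to whichever end is nearer, with the balance point at about 0.52 and about 1 N needed at the tip to start it. It can latch up only while the button is released
- rcd_lever_tip (a point): middle of the rounded end of that lever: a dark grey paddle 20 mm wide (y), 7 to 8 mm thick, reaching 50 mm from its hinge. The tip is 107 mm above the worktop, at x = 69 mm of the unit, when up; 98 mm, at x = 20 mm, when dropped. It moves on a 50 mm arc about the hinge, up and to the back when lifted
- rcd_lever_hinge (a point): hinge axis of that lever (runs along the unit's y), 60 mm above the worktop at x = 52 mm of the unit, inside the module's raised nose (x = 31 to 73 mm, top 71 mm above the worktop; the step before it is 57 mm high)
- breaker_a_lever (a joint): lever of one neighbouring breaker (no button), rad: 0 = up (on), 1.047 = dropped; same shape as the other levers, somewhat stiffer
- breaker_b_lever (a joint): lever of the other neighbouring breaker, likewise
- breaker_a_lever_tip (a point): end of the first breaker's lever, same size as the other
- breaker_b_lever_tip (a point): end of the second breaker's lever
- shutter (a joint): opening of the shutter in m: 0 = fully shut (over the button row), 0.05 = fully open (pulled to the unit's front). It stays where it is left; about 2 N moves it
- shutter_bar (a point): middle of the shutter's dark steel grip bar: 110 mm long (y), 8 mm thick (x), 18 mm high, top 99 mm above the worktop, on the front edge of the shutter, a clear plate 50 (x) x 190 (y) x 3 mm, top 81 mm above the worktop, that reaches 46 mm back from the bar's middle. Pushing the bar to the unit's back (+x) shuts it
- screwdriver: loose screwdriver, 165 x 22 mm, lying on the worktop right of the unit; not to be disturbed
- spanner: loose open-ended steel spanner, 130 x 23 mm, lying on the worktop left of the unit; not to be disturbed

How it is judged:
By the outcome, as a careful person would: the job done as asked, in the order asked, and still so for the second after the job is handed in, with the robot touching nothing.
It also fails if it takes over 42 s, if anything falls off the work surface, if the arm or the gripper's body presses on something with over 40 N, if the wrist force passes 120 N, or if a joint passes its speed limit or range.

## Working session

There is one attempt and no reset: what is moved stays moved. The work goes in short steps, Python scripts to look and compute and a tool call to move; the robot and the scene stay as the last step left them, time stands still between calls to the robot, and variables do not carry over. Pictures are saved under pics/ and viewed, at most 10 in all, crops included, and the job is handed in when it is done.

Besides the shell and the picture viewer there is one more tool, called after "Request:" as name([rows], argument=value, ...), one row to a line, values as JSON. jog_arm: Moves the arm, as the interface text tells. Its arguments: {"type":"object","properties":{"motion":{"type":"array"}},"required":["motion"]}

```bash
mkdir -p pics; python3 - <<'E'
from workcell import readout, camera, bot
import cv2,pickle
o=readout.get_obs(); print(o['clock'],o['eef_pos'],o['tool_rot'],o['grip_width'],bot.tcp_to_grasp)
for n in('scene','top'):
    c=camera(n); pickle.dump(c,open(n+'.pkl','wb')); cv2.imwrite(f'pics/{n}0.png',c['pixels'][:,:,::-1])
    print(n,c['K'].tolist(),c['rvec'],c['tvec'])
E
```

```text
0.0 [ 0.13931973 -0.47952604  0.23041559] [ 9.90020792e-01  1.40917493e-01 -1.56217981e-04 -1.03269164e-03] 0.0855109398857035 0.0187
scene [[526.8454623247854, 0.0, 320.97110229235653], [0.0, 526.8454623247854, 235.1423580173426], [0.0, 0.0, 1.0]] [ 0.79812353 -2.26733753  1.41889844] [0.45804263 0.26179473 0.56564767]
top [[544.1647803717741, 0.0, 322.31945172427197], [0.0, 544.1647803717741, 241.2790829676305], [0.0, 0.0, 1.0]] [ 2.16795805 -2.16262257  0.06490159] [0.02544536 0.59228884 0.88897851]
```

View pics/top0.png

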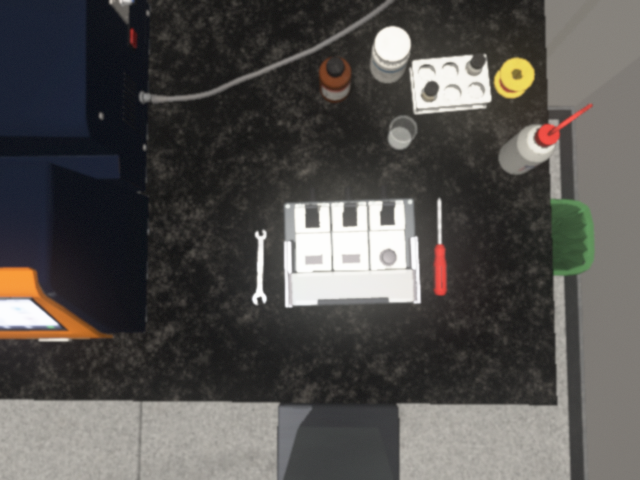

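View pics/scene0.png

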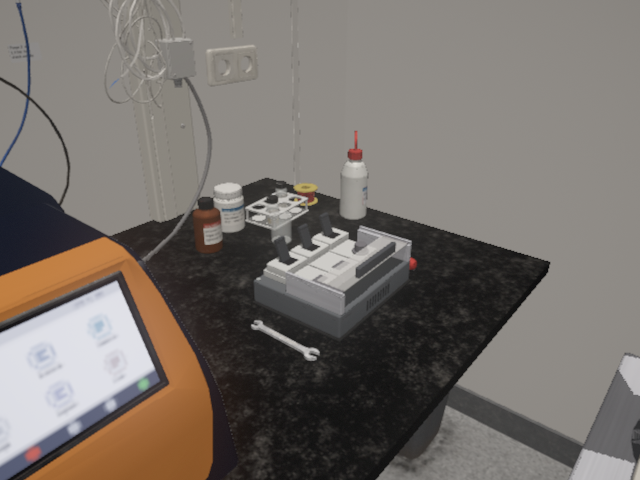

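The top view shows the unit around (350,252), with its front at the bottom of the picture. The button is at about (389,257) on the right-hand module (unit y=-60), and the grip bar runs along (352,300). The spanner is at (260,267) and the screwdriver at (440,245). I'll take an enlarged crop.

```bash
python3 - <<'E'
import cv2
im=cv2.imread('pics/top0.png')[190:315,270:430]
cv2.imwrite('pics/crop0.png',cv2.resize(im,None,fx=4.8,fy=4.8,interpolation=cv2.INTER_CUBIC))
E
```

```text
(no output)
```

View pics/crop0.png

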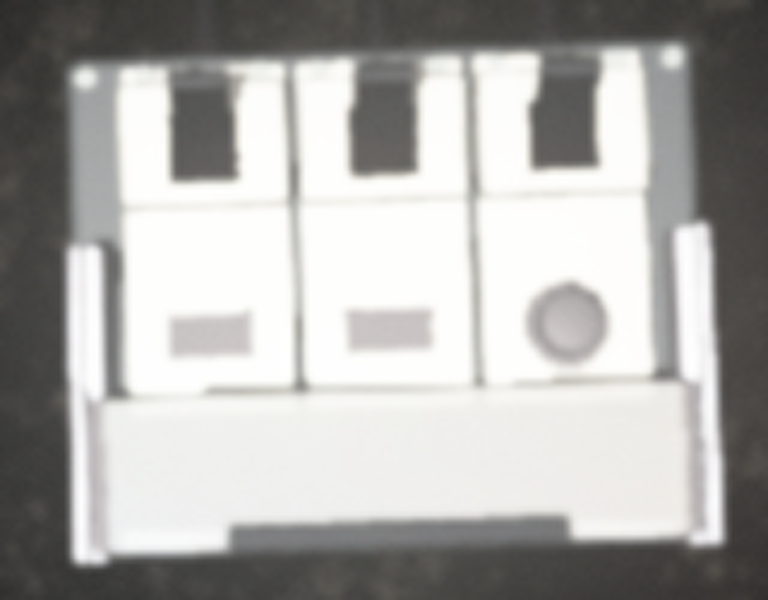

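```bash
cat > h.py <<'E'
import cv2,numpy as np,pickle
from scipy.optimize import least_squares
def ray(c,uv,z):
    R=cv2.Rodrigues(np.array(c['rvec']))[0]; C=-R.T@np.ravel(c['tvec'])
    d=R.T@np.linalg.inv(c['K'])@np.array([uv[0],uv[1],1.]); return C+d*(z-C[2])/d[2]
E
python3 - <<'E'
from h import *
c=pickle.load(open('top.pkl','rb'))
f=lambda u,v:(u/4.8+270,v/4.8+190)
P=[((70,63),(.086,.108,.045)),((692,42),(.086,-.108,.045)),((568,317),(-.012,-.060,.073))]
W=[ray(c,f(*p),u[2]) for p,u in P]
for w in W: print(w.round(4))
U=[np.array(u) for _,u in P]
def tr(s,u): a=s[2];return np.array([s[0]+np.cos(a)*u[0]-np.sin(a)*u[1],s[1]+np.sin(a)*u[0]+np.cos(a)*u[1]])
r=least_squares(lambda s:np.concatenate([tr(s,u)-w[:2] for u,w in zip(U,W)]),[.42,0,0])
s=r.x;print('pose',s,np.degrees(s[2]),'res',(r.fun*1e3).round(1))
def inv(s,w): a=s[2];d=np.array(w[:2])-s[:2];return np.array([np.cos(a)*d[0]+np.sin(a)*d[1],-np.sin(a)*d[0]+np.cos(a)*d[1]])
for n,p,z in [('barL',(229,535),.099),('barR',(569,530),.099),('barFL',(229,550),.099),('barBL',(229,525),.099),('barBM',(400,520),.099),('platerear',(400,386),.081),('tip',(568,55),.107),('tipC',(387,60),.107),('tipL',(205,65),.107)]:
    w=ray(c,f(*p),z);print(n,w.round(4),(inv(s,w)*1e3).round(1))
for n,u in [('button',(-.012,-.06)),('tipup',(.069,-.06)),('tipdrop',(.02,-.06)),('hinge',(.052,-.06))]: print(n,tr(s,u).round(4))
R=cv2.Rodrigues(c['rvec'])[0];print('cam',-R.T@c['tvec'])
c=pickle.load(open('scene.pkl','rb'))
for u in [(-.012,-.06,.073),(.069,.06,.107),(.069,-.06,.107),(.069,0,.107),(-.086,.108,0.0),(-.086,.108,0.045),(.086,.108,.045)]:
    q=cv2.projectPoints(np.array([[*tr(s,u),u[2]]]),c['rvec'],c['tvec'],c['K'],None)[0].ravel();print(u,q.round(1))
E
```

```text
[0.654  0.0892 0.045 ]
[ 0.6612 -0.1249  0.045 ]
[ 0.5648 -0.0791  0.073 ]
pose [ 0.57268293 -0.02004858  0.0337424 ] 1.9332968907713437 res [ 1.   1.6  1.1 -0.2 -2.1 -1.3]
barL [0.4934 0.0317 0.099 ] [-77.5  54.4]
barR [ 0.4955 -0.0764  0.099 ] [-79.1 -53.8]
barFL [0.4887 0.0317 0.099 ] [-82.2  54.6]
barBL [0.4966 0.0318 0.099 ] [-74.3  54.3]
barBM [ 0.4984 -0.0228  0.099 ] [-74.3  -0.2]
platerear [ 0.5417 -0.0234  0.081 ] [-31.1  -2.3]
tip [ 0.6468 -0.0764  0.107 ] [ 72.1 -58.8]
tipC [ 0.6452 -0.0185  0.107 ] [72.5 -0.9]
tipL [0.6436 0.0398 0.107 ] [72.9 57.4]
button [ 0.5627 -0.0804]
tipup [ 0.6437 -0.0777]
tipdrop [ 0.5947 -0.0793]
hinge [ 0.6267 -0.0783]
cam [0.51404117 0.00331966 0.93674275]
(-0.012, -0.06, 0.073) [361.2 243. ]
(0.069, 0.06, 0.107) [279.1 237.3]
(0.069, -0.06, 0.107) [323.5 213.5]
(0.069, 0, 0.107) [302.4 224.8]
(-0.086, 0.108, 0.0) [339.8 341.9]
(-0.086, 0.108, 0.045) [340.4 316.5]
(0.086, 0.108, 0.045) [252.8 279.5]
```

The fit agrees with the stated sizes: the bar is at unit x=-78, the plate's rear edge at -32, and the levers are up at about 72. The unit sits at (0.573,-0.020) with a yaw of 1.9°, and the button at about (0.564,-0.080). I'll shut the fingers and go above the button.

Request:
jog_arm([
  {"x": 60,"y": -30,"z": 0,"spin": 5,"fingers": 1},
  {"x": 520,"y": -265,"z": 0,"spin": 14.3,"fingers": 1},
  {"x": 520,"y": -265,"z": 0,"spin": 14.3,"fingers": 1},
  {"x": 520,"y": -265,"z": 0,"spin": 14.3,"fingers": 1},
  {"x": 520,"y": -265,"z": 0,"spin": 14.3,"fingers": 1},
  {"x": 520,"y": -265,"z": 0,"spin": 14.3,"fingers": 1},
  {"x": 520,"y": -265,"z": 0,"spin": 14.3,"fingers": 1},
  {"x": 520,"y": -265,"z": 0,"spin": 14.3,"fingers": 1},
])

```text
clock: 1.1
eef_pos: [0.5027, -0.1385, 0.231]
tool_rot: [1.0, 0.017, -0.0, 0.0]
ft_force: [1.1, -1.1, 0.5]
grip_width: 0.0002
grasp_force: 0.0
```

```bash
cat >> h.py <<'E'
S=np.array([.57268,-.02005,.03374])
def go(ux,uy,z,o):
    "mm shifts along tool axes to unit point (mm), TCP height z (mm), and spin"
    from scipy.spatial.transform import Rotation as Ro
    R=Ro.from_quat(o['tool_rot']).as_matrix();a=S[2]
    t=np.array([S[0]+(np.cos(a)*ux-np.sin(a)*uy)/1e3,S[1]+(np.sin(a)*ux+np.cos(a)*uy)/1e3,z/1e3])
    return (R.T@(t-o['eef_pos'])*1e3).round(1), np.degrees(np.arctan2(R[1,0],R[0,0])-a).round(2)
E
python3 - <<'E'
from h import *
from workcell import readout
o=readout.get_obs();print(o['clock'],o['eef_pos'],o['grip_width'],o['ft_force']);print(go(-9,-60,110,o))
E
```

```text
1.1 [ 0.50266578 -0.138523    0.23101291] 0.00017283529214352195 [ 1.12868981 -1.08026269  0.45801553]
(array([ 65. , -56.1, 121. ]), np.float64(-0.02))
```

Request:
jog_arm([
  {"x": 40,"y": -35,"z": 0,"fingers": 1},
  {"x": 65,"y": -56,"z": 20,"fingers": 1},
  {"x": 65,"y": -56,"z": 60,"fingers": 1},
  {"x": 65,"y": -56,"z": 110,"fingers": 1},
  {"x": 65,"y": -56,"z": 121,"fingers": 1},
  {"x": 65,"y": -56,"z": 121,"fingers": 1},
  {"x": 65,"y": -56,"z": 121,"fingers": 1},
])

```text
validation failed for argument at $.mo...
```

```bash
python3 - <<'E'
from h import *
from workcell import readout,camera
o=readout.get_obs();print(o['clock'],o['eef_pos'],o['ft_force']);print(go(-9,-60,63,o))
c=camera('wrist');a=c['pixels'][:,:,::-1]
b=camera('scene')['pixels'][190:350,230:430,::-1]
b=cv2.resize(b,(600,480),interpolation=cv2.INTER_CUBIC)
cv2.imwrite('pics/w1.png',cv2.resize(np.hstack([a,b]),(800,310)))
E
```

```text
1.1 [ 0.50266578 -0.138523    0.23101291] [ 1.12868981 -1.08026269  0.45801553]
(array([ 65. , -56.1, 168. ]), np.float64(-0.02))
```

View pics/w1.png

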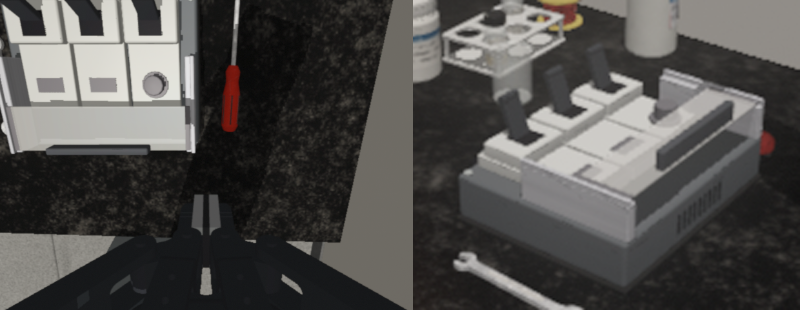

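The move was refused because the rows lacked "spin". The wrist picture confirms all three levers are up, the button on the right module at about (155,84), and the narrow shut fingers at (206,200). I'll repeat the move with every field filled in.

Request:
jog_arm([
  {"x": 40,"y": -35,"z": 0,"spin": 0,"fingers": 1},
  {"x": 65,"y": -56,"z": 20,"spin": 0,"fingers": 1},
  {"x": 65,"y": -56,"z": 60,"spin": 0,"fingers": 1},
  {"x": 65,"y": -56,"z": 110,"spin": 0,"fingers": 1},
  {"x": 65,"y": -56,"z": 121,"spin": 0,"fingers": 1},
  {"x": 65,"y": -56,"z": 121,"spin": 0,"fingers": 1},
  {"x": 65,"y": -56,"z": 121,"spin": 0,"fingers": 1},
])

```text
clock: 2.08
eef_pos: [0.5663, -0.0826, 0.1126]
tool_rot: [1.0, 0.016, 0.002, 0.0]
ft_force: [-0.4, -0.7, 1.0]
grip_width: 0.0001
grasp_force: 0.0
```

```bash
python3 - <<'E'
from h import *
from workcell import readout,camera
o=readout.get_obs();print(o['clock'],o['eef_pos'],o['ft_force']);print(go(-9,-60,63,o))
c=camera('wrist');a=c['pixels'][:,:,::-1]
b=camera('scene')['pixels'][190:350,230:430,::-1]
b=cv2.resize(b,(600,480),interpolation=cv2.INTER_CUBIC)
cv2.imwrite('pics/w2.png',cv2.resize(np.hstack([a,b]),(800,310)))
E
```

```text
2.075 [ 0.56625776 -0.08264206  0.11262987] [-0.39409214 -0.740007    0.97510462]
(array([-0.7, -2.4, 49.6]), np.float64(-0.06))
```

View pics/w2.png

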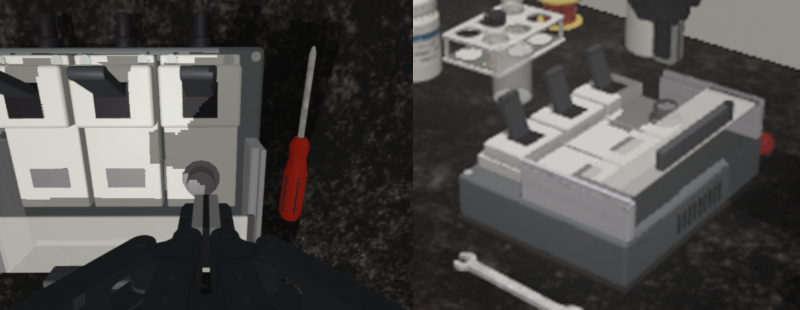

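The fingers at (205,190) line up with the button at (201,177). Pressing now.

Request:
jog_arm([
  {"x": 0,"y": 0,"z": 15,"spin": 0,"fingers": 1},
  {"x": 0,"y": 0,"z": 30,"spin": 0,"fingers": 1},
  {"x": 0,"y": 0,"z": 36,"spin": 0,"fingers": 1},
  {"x": 0,"y": 0,"z": 40,"spin": 0,"fingers": 1},
  {"x": 0,"y": 0,"z": 43,"spin": 0,"fingers": 1},
  {"x": 0,"y": 0,"z": 46,"spin": 0,"fingers": 1},
  {"x": 0,"y": 0,"z": 48,"spin": 0,"fingers": 1},
  {"x": 0,"y": 0,"z": 48,"spin": 0,"fingers": 1},
])

```text
clock: 3.18
eef_pos: [0.5648, -0.0821, 0.0634]
tool_rot: [1.0, 0.017, 0.0, 0.0]
ft_force: [-4.1, 1.2, 10.0]
grip_width: 0.0002
grasp_force: 4.5
```

Request:
jog_arm([
  {"x": 0,"y": 0,"z": 2,"spin": 0,"fingers": 1},
  {"x": 0,"y": 0,"z": 2,"spin": 0,"fingers": 1},
  {"x": 0,"y": 0,"z": -8,"spin": 0,"fingers": 1},
  {"x": 0,"y": 0,"z": -19,"spin": 0,"fingers": 1},
  {"x": 0,"y": 0,"z": -19,"spin": 0,"fingers": 1},
])

```text
clock: 3.8
eef_pos: [0.566, -0.0823, 0.0822]
tool_rot: [1.0, 0.017, 0.001, 0.0]
ft_force: [-1.4, 0.9, -0.0]
grip_width: 0.0
grasp_force: 0.0
```

```bash
python3 - <<'E'
from h import *
from workcell import readout,camera
o=readout.get_obs();print(o['clock'],o['eef_pos'],o['ft_force']);print(go(44,-60,81,o))
c=camera('wrist');a=c['pixels'][:,:,::-1]
b=camera('scene')['pixels'][190:350,230:430,::-1]
b=cv2.resize(b,(600,480),interpolation=cv2.INTER_CUBIC)
cv2.imwrite('pics/w3.png',cv2.resize(np.hstack([a,b]),(800,310)))
E
```

```text
3.8 [ 0.56597934 -0.08226334  0.08224133] [-1.43158682  0.85669849 -0.02304496]
(array([52.8, -2. ,  1.4]), np.float64(-0.03))
```

View pics/w3.png

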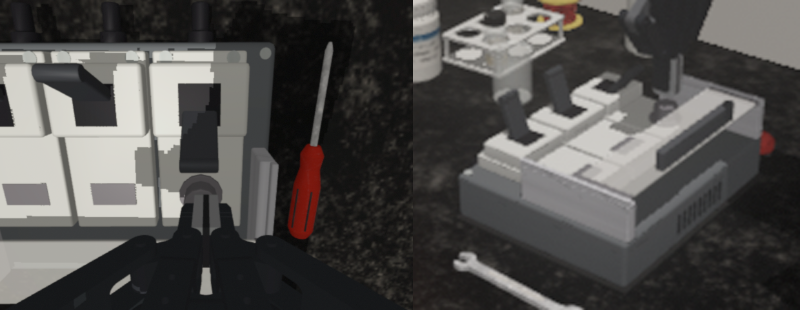

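The lever at (199,145) has dropped toward the front. The fingers are just in front of it, and the neighbouring levers are still up. I'll push it to the back.

Request:
jog_arm([
  {"x": 8,"y": 0,"z": 0,"spin": 0,"fingers": 1},
  {"x": 15,"y": 0,"z": 0,"spin": 0,"fingers": 1},
  {"x": 22,"y": 0,"z": 0,"spin": 0,"fingers": 1},
  {"x": 29,"y": 0,"z": 0,"spin": 0,"fingers": 1},
  {"x": 36,"y": 0,"z": 0,"spin": 0,"fingers": 1},
  {"x": 43,"y": 0,"z": 0,"spin": 0,"fingers": 1},
  {"x": 49,"y": 0,"z": 0,"spin": 0,"fingers": 1},
  {"x": 49,"y": 0,"z": 0,"spin": 0,"fingers": 1},
])

```text
clock: 4.9
eef_pos: [0.6144, -0.0804, 0.0812]
tool_rot: [1.0, 0.017, 0.0, 0.0]
ft_force: [-0.0, -0.1, 0.1]
grip_width: 0.0003
grasp_force: 0.0
```

```bash
python3 - <<'E'
from h import *
from workcell import readout,camera
o=readout.get_obs();print(o['clock'],o['eef_pos'],o['ft_force']);print(go(44,-60,81,o))
c=camera('wrist');a=c['pixels'][:,:,::-1]
b=camera('scene')['pixels'][190:350,230:430,::-1]
b=cv2.resize(b,(600,480),interpolation=cv2.INTER_CUBIC)
cv2.imwrite('pics/w4.png',cv2.resize(np.hstack([a,b]),(800,310)))
E
```

```text
4.9 [ 0.6143699  -0.08041748  0.0812027 ] [-0.01716607 -0.1352498   0.11638938]
(array([ 4.4, -1.7,  0.2]), np.float64(-0.02))
```

View pics/w4.png

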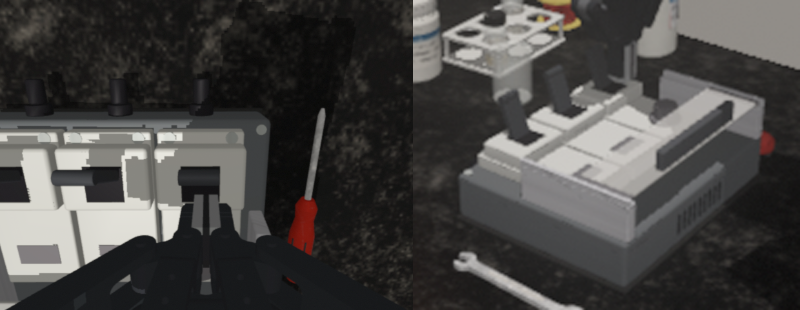

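The wrist view shows the lever standing up at (199,178), in line with its neighbours, and the force is zero. I'll retreat up and go to the front of the grip bar.

Request:
jog_arm([
  {"x": -20,"y": 0,"z": 0,"spin": 0,"fingers": 1},
  {"x": -40,"y": 0,"z": -40,"spin": 0,"fingers": 1},
  {"x": -80,"y": -30,"z": -60,"spin": 0,"fingers": 1},
  {"x": -130,"y": -60,"z": -60,"spin": 0,"fingers": 1},
  {"x": -155,"y": -60,"z": -60,"spin": 0,"fingers": 1},
  {"x": -155,"y": -60,"z": -60,"spin": 0,"fingers": 1},
  {"x": -155,"y": -60,"z": -35,"spin": 0,"fingers": 1},
  {"x": -155,"y": -60,"z": -35,"spin": 0,"fingers": 1},
])

```text
clock: 6.0
eef_pos: [0.4564, -0.0258, 0.1152]
tool_rot: [1.0, 0.016, -0.001, -0.0]
ft_force: [-0.6, -0.4, 0.1]
grip_width: -0.0002
grasp_force: 0.0
```

```bash
python3 - <<'E'
from h import *
from workcell import readout,camera
o=readout.get_obs();print(o['clock'],o['eef_pos'],o['ft_force']);print(go(-43,0,89,o))
c=camera('wrist');a=c['pixels'][:,:,::-1]
b=camera('scene')['pixels'][190:350,230:430,::-1]
b=cv2.resize(b,(600,480),interpolation=cv2.INTER_CUBIC)
cv2.imwrite('pics/w5.png',cv2.resize(np.hstack([a,b]),(800,310)))
E
```

```text
6.0 [ 0.45638784 -0.02579875  0.11515774] [-0.61933664 -0.36934404  0.08102224]
(array([73.5, -1.9, 26. ]), np.float64(-0.05))
```

View pics/w5.png

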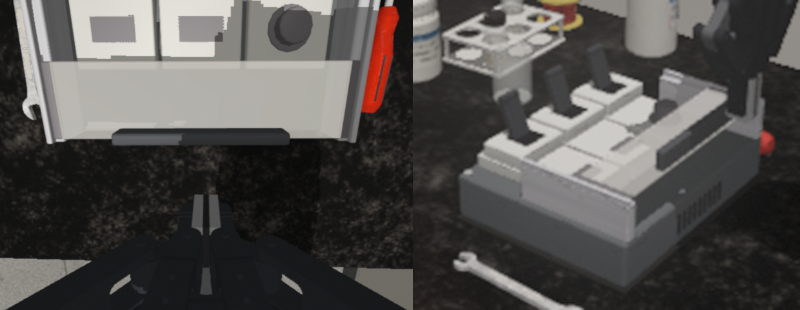

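The scene view shows all three levers up. The wrist view shows the bar at (200,136), straight ahead of the fingers. I'll go down and push.

Request:
jog_arm([
  {"x": 0,"y": 0,"z": 26,"spin": 0,"fingers": 1},
  {"x": 10,"y": 0,"z": 26,"spin": 0,"fingers": 1},
  {"x": 20,"y": 0,"z": 26,"spin": 0,"fingers": 1},
  {"x": 30,"y": 0,"z": 26,"spin": 0,"fingers": 1},
  {"x": 40,"y": 0,"z": 26,"spin": 0,"fingers": 1},
  {"x": 50,"y": 0,"z": 26,"spin": 0,"fingers": 1},
  {"x": 60,"y": 0,"z": 26,"spin": 0,"fingers": 1},
  {"x": 68,"y": 0,"z": 26,"spin": 0,"fingers": 1},
])

```text
clock: 7.1
eef_pos: [0.5254, -0.0233, 0.0903]
tool_rot: [1.0, 0.017, 0.0, -0.0]
ft_force: [-1.5, 0.2, 1.3]
grip_width: 0.0001
grasp_force: 0.9
```

Request:
jog_arm([
  {"x": 3,"y": 0,"z": 0,"spin": 0,"fingers": 1},
  {"x": 5,"y": 0,"z": 0,"spin": 0,"fingers": 1},
  {"x": 5,"y": 0,"z": 0,"spin": 0,"fingers": 1},
])

```text
clock: 7.48
eef_pos: [0.5256, -0.0233, 0.0899]
tool_rot: [1.0, 0.017, -0.004, 0.0]
ft_force: [-12.0, -0.2, 9.3]
grip_width: 0.0
grasp_force: 5.8
```

It has stopped hard: 12 N and no further movement. I'll back off and check.

Request:
jog_arm([
  {"x": -5,"y": 0,"z": 0,"spin": 0,"fingers": 1},
  {"x": -30,"y": 0,"z": 0,"spin": 0,"fingers": 1},
  {"x": -60,"y": 0,"z": -30,"spin": 0,"fingers": 1},
  {"x": -100,"y": 0,"z": -90,"spin": 0,"fingers": 1},
  {"x": -150,"y": 0,"z": -130,"spin": 0,"fingers": 1},
  {"x": -150,"y": 0,"z": -130,"spin": 0,"fingers": 1},
])

```text
clock: 8.22
eef_pos: [0.3802, -0.0284, 0.2234]
tool_rot: [1.0, 0.016, 0.004, 0.0]
ft_force: [1.4, 0.5, -0.4]
grip_width: -0.0002
grasp_force: 0.0
```

```bash
python3 - <<'E'
from h import *
from workcell import readout,camera
o=readout.get_obs();print(o['clock'],o['eef_pos'],o['ft_force'])
c=camera('top');pickle.dump(c,open('top2.pkl','wb'));a=cv2.resize(c['pixels'][190:315,240:460,::-1],(800,455),interpolation=cv2.INTER_CUBIC)
b=camera('scene')['pixels'][190:350,230:430,::-1]
cv2.imwrite('pics/t6.png',a);cv2.imwrite('pics/s6.png',cv2.resize(b,(700,560),interpolation=cv2.INTER_CUBIC))
E
```

```text
8.225 [ 0.3801662  -0.02835599  0.22344789] [ 1.42332949  0.47530341 -0.35947718]
```

View pics/t6.png

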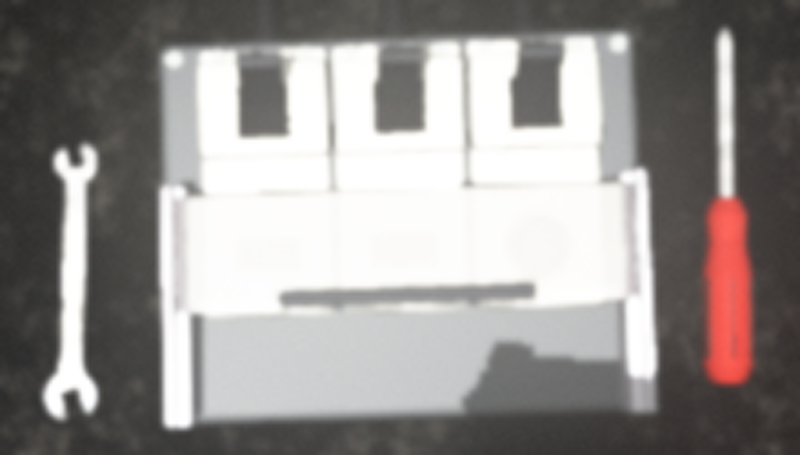

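View pics/s6.png

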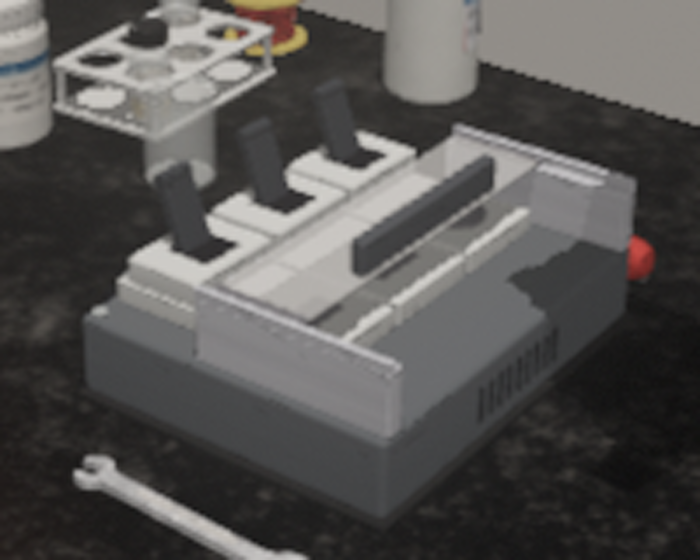

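The levers are up, the shutter is over the button and the tools are undisturbed. I'll check the shutter's travel numerically.

```bash
python3 - <<'E'
from h import *
a=S[2]
for n in('top.pkl','top2.pkl'):
    c=pickle.load(open(n,'rb'));g=c['pixels'].mean(2)
    for uy in(-.03,0.,.03):
        xs=np.arange(-95,40,1.)
        def prof(z):
            w=np.array([[S[0]+np.cos(a)*x/1e3-np.sin(a)*uy,S[1]+np.sin(a)*x/1e3+np.cos(a)*uy,z] for x in xs])
            p=cv2.projectPoints(w,c['rvec'],c['tvec'],c['K'],None)[0].reshape(-1,1,2).astype(np.float32)
            return cv2.remap(g.astype(np.float32),p,None,cv2.INTER_CUBIC).ravel()
        p=prof(.099); m=p<150
        if n=='top2.pkl': m&=(xs>-45)
        d=(200-p)*m*(p<200)
        print(n,uy,'dark x',xs[m].min() if m.any() else 0,xs[m].max(),'centroid',(d*xs).sum()/d.sum())
        q=prof(.081); print('  plate prof around', [(int(x),int(v)) for x,v in zip(xs,q) if (8<x<26 if n=='top2.pkl' else -42<x<-22)][::2])
E
```

```text
top.pkl -0.03 dark x -95.0 -75.0 centroid -86.20840410055361
  plate prof around [(-41, 238), (-39, 238), (-37, 240), (-35, 242), (-33, 235), (-31, 219), (-29, 228), (-27, 234), (-25, 235), (-23, 235)]
top.pkl 0.0 dark x -95.0 39.0 centroid -81.6413220231523
  plate prof around [(-41, 239), (-39, 239), (-37, 243), (-35, 245), (-33, 233), (-31, 219), (-29, 246), (-27, 254), (-25, 253), (-23, 253)]
top.pkl 0.03 dark x -95.0 -30.0 centroid -84.96255826581158
  plate prof around [(-41, 239), (-39, 239), (-37, 240), (-35, 240), (-33, 226), (-31, 171), (-29, 149), (-27, 177), (-25, 197), (-23, 198)]
top2.pkl -0.03 dark x -33.0 -31.0 centroid -31.98365897726194
  plate prof around [(9, 251), (11, 251), (13, 243), (15, 217), (17, 228), (19, 246), (21, 249), (23, 249), (25, 248)]
top2.pkl 0.0 dark x -32.0 39.0 centroid -3.2596484443779055
  plate prof around [(9, 252), (11, 251), (13, 249), (15, 252), (17, 255), (19, 255), (21, 254), (23, 254), (25, 255)]
top2.pkl 0.03 dark x -34.0 -32.0 centroid -32.996307964661874
  plate prof around [(9, 250), (11, 250), (13, 243), (15, 221), (17, 220), (19, 226), (21, 229), (23, 230), (25, 229)]
```

The travel comes out at about 47 mm, which leaves it unclear whether the last 3 mm closed. I'll push once more, harder, and compare where it stops.

```bash
python3 - <<'E'
from h import *
from workcell import readout
o=readout.get_obs();print(go(-75,0,130,o),go(-75,0,93,o),go(-47,0,93,o))
E
```

```text
(array([116.6,  -1.9,  92.1]), np.float64(-0.04)) (array([116.4,  -1.9, 129.1]), np.float64(-0.04)) (array([144.4,  -1.9, 129.2]), np.float64(-0.04))
```

Request:
jog_arm([
  {"x": 50,"y": 0,"z": 60,"spin": 0,"fingers": 1},
  {"x": 100,"y": -1,"z": 92,"spin": 0,"fingers": 1},
  {"x": 116,"y": -2,"z": 127,"spin": 0,"fingers": 1},
  {"x": 116,"y": -2,"z": 127,"spin": 0,"fingers": 1},
  {"x": 130,"y": -2,"z": 127,"spin": 0,"fingers": 1},
  {"x": 140,"y": -2,"z": 127,"spin": 0,"fingers": 1},
  {"x": 146,"y": -2,"z": 127,"spin": 0,"fingers": 1},
  {"x": 150,"y": -2,"z": 127,"spin": 0,"fingers": 1},
])

```text
clock: 9.32
eef_pos: [0.5258, -0.0215, 0.0943]
tool_rot: [1.0, 0.016, -0.004, 0.0]
ft_force: [-16.5, -0.3, 14.1]
grip_width: 0.0001
grasp_force: 8.1
```

Request:
jog_arm([
  {"x": 2,"y": 0,"z": 0,"spin": 0,"fingers": 1},
  {"x": 4,"y": 0,"z": 0,"spin": 0,"fingers": 1},
  {"x": 4,"y": 0,"z": 0,"spin": 0,"fingers": 1},
])

```text
clock: 9.7
eef_pos: [0.5259, -0.0214, 0.0942]
tool_rot: [1.0, 0.016, -0.007, 0.0]
ft_force: [-19.8, -1.3, 16.3]
grip_width: -0.0002
grasp_force: 9.9
```

It stops at the same place (0.526) under 20 N, so this is the end stop and the shutter is fully shut. I'll retreat and hand in.

Request:
jog_arm([
  {"x": -8,"y": 0,"z": 0,"spin": 0,"fingers": 1},
  {"x": -30,"y": 0,"z": 0,"spin": 0,"fingers": 1},
  {"x": -60,"y": 0,"z": -30,"spin": 0,"fingers": 1},
  {"x": -100,"y": 0,"z": -80,"spin": 0,"fingers": 1},
  {"x": -150,"y": 0,"z": -120,"spin": 0,"fingers": 1},
  {"x": -150,"y": 0,"z": -120,"spin": 0,"fingers": 1},
  {"x": -150,"y": 0,"z": -120,"spin": 0,"fingers": 1},
])

```text
clock: 10.58
eef_pos: [0.3847, -0.0261, 0.2141]
tool_rot: [1.0, 0.017, 0.002, 0.0]
ft_force: [-0.1, -0.0, -0.4]
grip_width: -0.0002
grasp_force: 0.0
```

```bash
python3 - <<'E'
from h import *
from workcell import camera,bot
c=camera('top');a=pickle.load(open('top2.pkl','rb'))
d=np.abs(c['pixels'].astype(int)-a['pixels']).max(2)[190:315,240:460];v,u=np.where(d>60);print(len(u),(u.mean()+240,v.mean()+190) if len(u) else '')
print(bot.job_done())
E
```

```text
87 (np.float64(388.57471264367814), np.float64(289.7586206896552))
the job is handed in; nothing more can be done
None
```

I pressed the test button and the lever dropped, lifted it back to latched up, and pushed the shutter to its end stop; I handed the job in at about 10.6 s with the neighbouring breakers on and the tools not disturbed. The camera put the shutter travel at about 47 of 50 mm, but it stopped at the same place under 12 N and 20 N, so I took it as fully shut.

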